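# Free the drilled tube block from the vise and load it into the block warmer

### The arm

A 7-joint arm with a two-finger parallel gripper is mounted at the origin on a cart in front of the work surface, level with it; the furniture and walls round the work are solid. World frame = base frame: x ahead of the robot, y to its left, z up, the work surface at z = 0. Lengths are in m, angles in rad, forces in N, time in s.
With the tool pointing down it reaches from about 0.4 to 0.875 m from the base axis. Payload 4.4 kg.
Tool frame: the origin (TCP) lies on the centre line of the jaws, within the pads' length; the fingertips stand 14 mm ahead of it and the grasp point (between the pads) lies 5 mm behind it; z points along the fingers, y is the direction in which the jaws open and shut (so a half turn about z gives the same grasp; the last joint's range is limited). The gripper opens to 85 mm and grips with 20 to 120 N. Pads are 22 mm wide; open, the fingers measure 114 mm over their backs; the gripper's body (76 mm by 85 mm) begins 54 mm behind the grasp point. The pads swing forward as they close: fully open they stand 13 mm farther back than shut.
Start: joints at [1.176, 0.628, 0.038, 1.517, -0.027, 0.996, -0.02], TCP at [0.21, -0.615, 0.245] pointing down, gripper open.
Joint ranges: [-3.06, 3.06], [-0.37, 2.12], [-1.25, 1.32], [0.18, 2.47], [-1.1, 4.24], [0.23, 1.98], [-2.94, 2.94]. Speed limits (rad/s): [2.57, 2.57, 3.14, 3.14, 3.14, 3.14, 3.14].

### API

Orientations are given as a unit quaternion [w, x, y, z].
In Python, from workcell import ctrl gives the robot as it stands.
- The arm moves only by the tool arm_command, never from a script. Its argument "moves" is a list that holds one entry, the list of rows, each a list of 7 numbers: the closure in counts, from 0 (fully open) to 255 (shut), then the shift along the tool's x, y, z in m, then the turn, a rotation vector about the tool's x, y, z in rad. A call has 1 to 8 rows; each row shifts and turns the commanded pose from where the row before left it, along the tool's axes as they then stand; what a row does not reach is not made up. A row lasts 1/12 s, in which the tool goes at most 41.7 mm and 7.16 degrees, less where a joint would pass 70% of its speed; a pose out of reach is approached as far as the arm can. A call with a gripper value outside its range is refused whole. The fingers move at their own pace and stop on an object; "grip_force" is the grip in N (left out, the last holds). Time passes only in rows, so rows that do not move let the fingers close. It gives the time, the measured TCP pose, the force and the opening at its end, in the units of the state.
- ctrl.sense(): the state, without advancing time (a new reading comes with each control period).
- ctrl.snapshot(name): name is "side" or "top" or "wrist"; returns a dict with "img" (480x640x3 uint8, blue, green, red), "camera_matrix" (3x3 intrinsics, pixels), "camera_from_world" (4x4, takes a point from world to camera coordinates). Camera axes: x right, y up, looking along -z (the intrinsics and any distortion apply to the point x, -y, -z); pixel columns grow to the right and rows downward; lengths in m; the calibration is good to about 2 mm. A picture is of the moment at which its call begins. There is no depth.
- ctrl.sign_off(): hands the job in, once; it reports no verdict.
The state is a dict: "t": time; "joint_pos": joint angles; "joint_vel": joint speeds; "tau": joint torques, N m; "tcp_pos": TCP position; "eef_rot": TCP orientation; "ft_force": force on the tool from outside, world axes, zero at the start; "ft_torque": the same for the moment, N m; "opening": opening from 0.0 (shut) to 1.0 (fully open).
Only numpy, scipy, OpenCV 4.12 (cv2) and the standard library are available. Lean on these libraries where they do the work, as an engineer would, in place of code of your own. Each camera call takes 0.05 s, during which the arm holds its last target.

### The job

The finished aluminium tube block is clamped in the little sliding-jaw vise: slide the jaw fully open by its upright handle, work the block sideways from under the fixed jaw's lip and lift it out, leaving the jaw open. Lay it foot down and straight on the warmer's front plate and slide it in through the sprung dust flap, so that the block (not the gripper) pushes the flap open, until its front end meets the stop inside; leave it there with the flap resting on it. Do not knock over or shift the bottles, beaker, dish, cup, tape roll or the undrilled block.

Things in the scene. Friction and masses are not known exactly. Their poses are not given: they have to be found in the camera images.
- tube_block: Aluminium block of inverted-T section, 140 mm long (x), seven dark wells along its top. Foot 56 mm wide (y), 14 mm thick; above it a web 34 mm wide, to 70 mm above the underside; both full length, ends alike. 0.28 to 0.56 kg. Origin: centre of underside, z up. Starts in the vise, its x along the vise's x, its middle up to 15 mm either way from the vise's.
- vise: Grey vise fixed to the table, base 90 mm (x) by 201 mm (y from -56 to +145), 18 mm thick. Origin: on the table top under the middle of the bed; z up. The block lies on a bed 22 mm up. Jaws are 70 mm long (x), tops 51 mm up; the fixed jaw is on the -y side (y -51 to -29), the sliding one on the +y side (y 29 to 51 when closed).
- fixed_lip (a point): Middle of the inner top edge of the fixed jaw's lip (vise y = -21 mm, 51 mm up). Each jaw has such a lip, 39 to 51 mm up, reaching 8 mm inward from its face over the block's foot (7 mm overlap), so the block cannot rise. With the jaw open, shift the block 10 to 15 mm along the vise's +y, then lift it straight up; the sliding jaw's lip is then at y = +61 mm.
- jaw (a joint): The sliding jaw's travel in m: 0 clamped (as it starts), 0.040 fully open; it slides along the vise's +y, takes about 4 to 6 N and stays where it is left.
- jaw_handle (a point): Middle of the top edge of the sliding jaw's upright black handle, a plate 12 mm thick (vise y), 50 mm wide (vise x), top 90 mm above the table. Free to grip down to 35 mm above the table; a 38 mm gap parts it from the jaw, whose top is 51 mm up. With the jaw closed it stands 95 mm from the vise's origin along +y.
- warmer: White warmer fixed to the right-hand table (6 mm higher): base plate 10 mm thick, 104 mm wide (y), x = -80 to +100 mm (open in front of x = 0); hood over x 0 to 100, 92 mm wide, 110 mm high. Origin: underside, below the mouth's middle; +x into the hood, z up. Mouth 76 mm wide, 10 to 100 mm up. A stop bar inside has its near face at x = +55, so the loaded block's middle is at x = -15 mm.
- flap (a joint): Angle of the grey dust flap in rad: 0 closed (hanging upright across the mouth, as it starts), 1.45 swung up inward. A weak spring shuts it; the block feels only 1 to 3 N as it pushes it open. It lies on the loaded block at about 1.3.
- flap_edge (a point): Middle of the free lower edge of the flap (70 mm wide, 80 mm long, 3 mm thick), which hangs from a hinge along the warmer's y at its x = 4 mm, 94 mm above the warmer's underside.
- blank: Undrilled aluminium block of the same T shape, only 100 mm long and 50 mm high, lying on the table: leave it. Origin: centre of its underside.
- stain_bottle: Brown bottle, 55 mm wide, 115 mm high, standing by the vise: leave it. Origin: centre of its underside.
- beaker: Glass beaker, 44 mm wide, 55 mm high, between vise and warmer: leave it. Origin: centre of its underside.
- buffer_bottle: White bottle, 53 mm wide, 122 mm high: leave it. Origin: centre of its underside.
- tall_stain_bottle: Brown bottle, 59 mm wide, 125 mm high, at the back: leave it. Origin: centre of its underside.
- tape_roll: Roll of tape lying flat, 62 mm wide, 19 mm high: leave it. Origin: centre of its underside.
- petri_dish: Petri dish, 62 mm wide, 16 mm high: leave it. Origin: centre of its underside.
- sample_cup: Lidded specimen cup, 63 mm wide, 65 mm high: leave it. Origin: centre of its underside.

How it is judged:
By the outcome, as a careful person would: the job done as asked, in the order asked, and still so for the second after the job is handed in, with the robot touching nothing.
It also fails if it takes over 46 s, if anything falls off the work surface, if the arm or the gripper's body presses on something with over 40 N, if the wrist force passes 120 N, or if a joint passes its speed limit or range.

## Working session

There is one attempt and no reset: what is moved stays moved. The work goes in short steps, Python scripts to look and compute and a tool call to move; the robot and the scene stay as the last step left them, time stands still between calls to the robot, and variables do not carry over. Pictures are saved under pics/ and viewed, and the job is handed in when it is done.

Besides the shell and the picture viewer there is one more tool, called after "Request:" as a command line: name --argument value ..., lists and objects as JSON in quotes. arm_command: Moves the arm, as the interface text tells. Its arguments: {"type":"object","properties":{"moves":{"type":"array","items":{"type":"array","items":{"type":"array","items":{"type":"number"}}}},"grip_force":{"type":"number"}},"required":["moves"]}

```bash
ls; mkdir -p pics
python3 - <<'E'
from workcell import ctrl
import cv2
s=ctrl.sense(); print({k:(v if not hasattr(v,'round') else v) for k,v in s.items()})
for n in ["side","top","wrist"]:
    r=ctrl.snapshot(n); cv2.imwrite(f"pics/{n}0.png",r["img"]); print(n,r["camera_matrix"],r["camera_from_world"], [k for k in r])
E
```

```text
pics
{'t': 0.0, 'joint_pos': array([ 1.17619488,  0.62936632,  0.03846115,  1.51837248, -0.02701005,
        0.9963208 , -0.02000103]), 'joint_vel': array([-3.30777495e-04, -5.47437642e-04,  4.10582638e-05,  1.62884864e-03,
        6.05991488e-04, -3.13817885e-05, -6.25755623e-04]), 'tau': array([ 1.44542469e-04, -5.63414204e+01,  1.22631546e+00, -1.93444848e+01,
        1.09642575e-02,  1.05832180e-02,  2.81788527e-05]), 'tcp_pos': array([ 0.2097132 , -0.61459518,  0.24437492]), 'eef_rot': array([-9.58489246e-04,  9.86517953e-01,  1.63650171e-01, -1.74172939e-04]), 'ft_force': array([ 0.02709579, -0.28610386,  0.10354983]), 'ft_torque': array([0.0202766 , 0.02657579, 0.00909378]), 'opening': 1.0000384952925874}
side [[622.05188376   0.         311.35945776]
 [  0.         622.05188376 231.24310131]
 [  0.           0.           1.        ]] [[-0.99193379 -0.12662329 -0.00582205  0.52771336]
 [ 0.10884277 -0.87438774  0.47286291 -0.11116106]
 [-0.06496619  0.46841501  0.88111678 -1.51687295]
 [ 0.          0.          0.          1.        ]] ['img', 'camera_matrix', 'camera_from_world']
top [[571.77500013   0.         312.92829667]
 [  0.         571.77500013 235.90674244]
 [  0.           0.           1.        ]] [[-0.06162171 -0.99809429  0.00324715 -0.00258383]
 [ 0.97810719 -0.05973919  0.1993428  -0.50651656]
 [-0.19876893  0.0154599   0.97992444 -1.446485  ]
 [ 0.          0.          0.          1.        ]] ['img', 'camera_matrix', 'camera_from_world']
wrist [[428.47701979   0.         314.22008386]
 [  0.         428.47701979 245.52284597]
 [  0.           0.           1.        ]] [[ 0.32342127 -0.94624885 -0.00343536 -0.64881542]
 [ 0.89597521  0.30740174 -0.32051925  0.04323818]
 [ 0.30434701  0.10058474  0.94723577 -0.38219268]
 [ 0.          0.          0.          1.        ]] ['img', 'camera_matrix', 'camera_from_world']
```

View pics/side0.png

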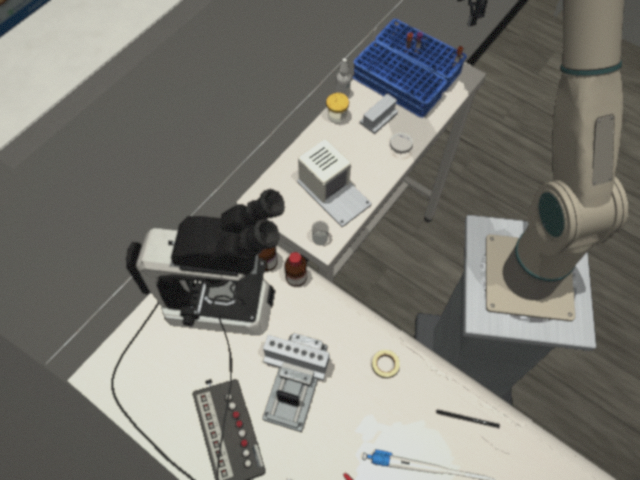

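View pics/top0.png

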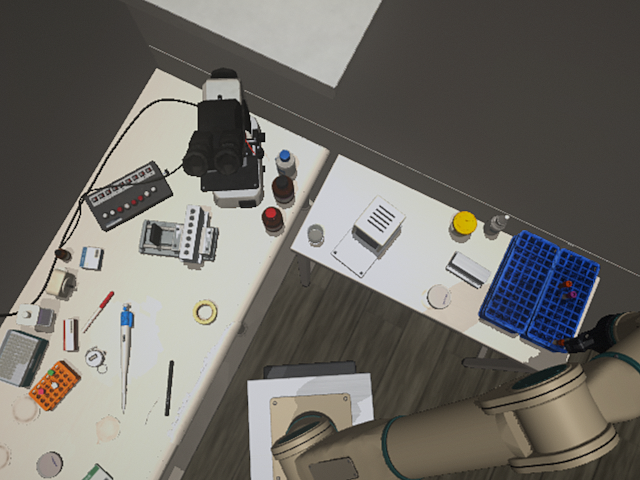

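View pics/wrist0.png

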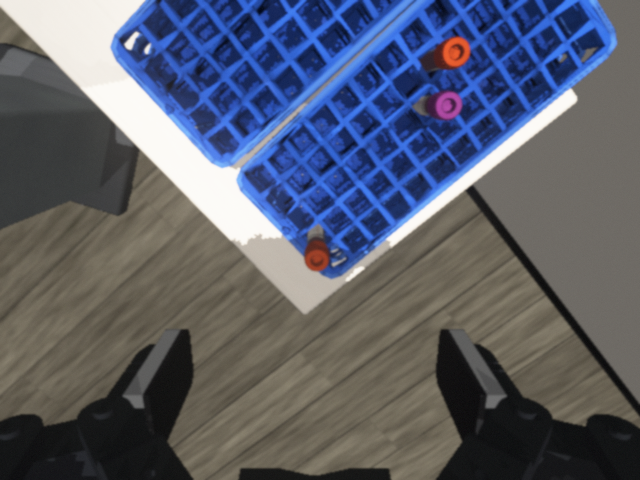

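Run:
```python
import cv2
a=cv2.imread("pics/top0.png"); b=cv2.imread("pics/side0.png")
def crop(im,x0,y0,w,h,f,n):
    c=cv2.resize(im[y0:y0+h,x0:x0+w],None,fx=f,fy=f,interpolation=cv2.INTER_CUBIC)
    for i in range(0,w,10):
        cv2.putText(c,str(x0+i),(i*f,8),0,.33,(0,0,255),1); cv2.line(c,(i*f,10),(i*f,14),(0,0,255),1)
    for i in range(0,h,10):
        cv2.putText(c,str(y0+i),(0,i*f+4),0,.33,(0,0,255),1); cv2.line(c,(24,i*f),(28,i*f),(0,0,255),1)
    cv2.imwrite(n,c)
crop(a,130,195,100,75,8,"pics/c_topv.png")
crop(a,300,185,120,90,6,"pics/c_topw.png")
crop(b,250,325,100,75,8,"pics/c_sidev1.png")
crop(b,250,365,100,75,8,"pics/c_sidev2.png")
crop(b,290,130,100,110,5,"pics/c_sidew.png")
```

```text
(no output)
```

View pics/c_topv.png

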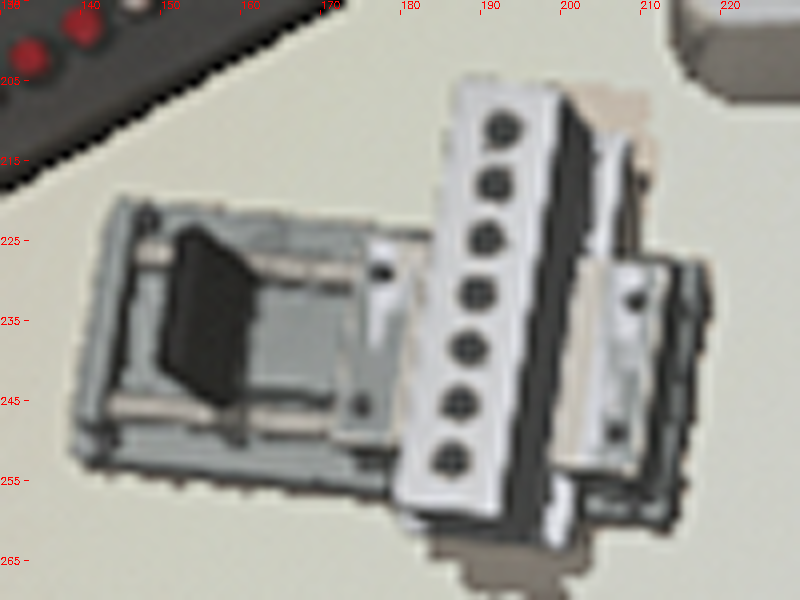

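View pics/c_topw.png

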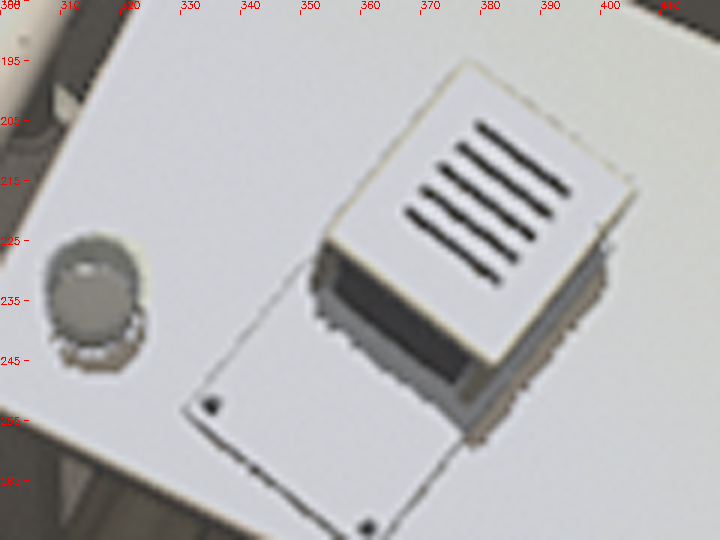

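View pics/c_sidev1.png

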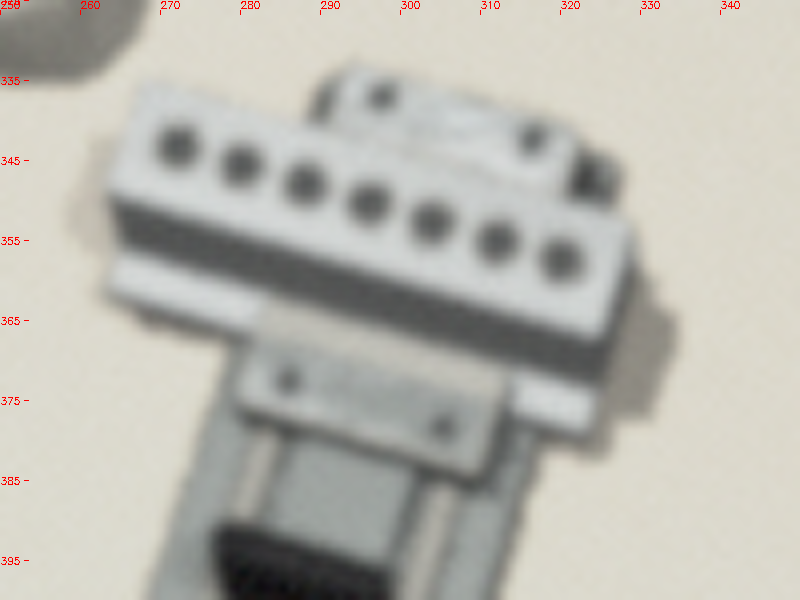

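View pics/c_sidew.png

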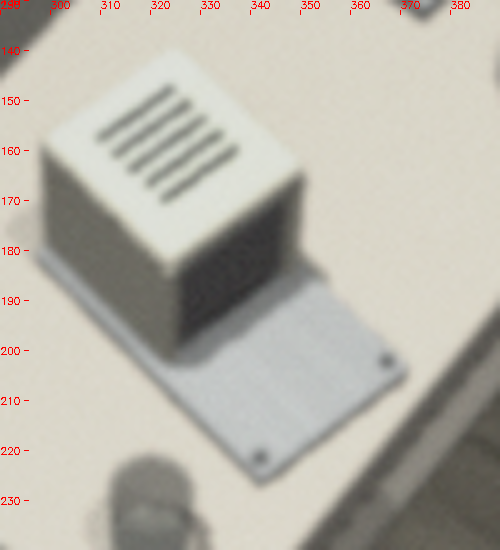

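```bash
cat > h.py <<'E'
import numpy as np, cv2
from scipy.optimize import least_squares
from workcell import ctrl
import json,os
CAM={"side":(np.array([[622.05188376,0,311.35945776],[0,622.05188376,231.24310131],[0,0,1]]),np.array([[-0.99193379,-0.12662329,-0.00582205,0.52771336],[0.10884277,-0.87438774,0.47286291,-0.11116106],[-0.06496619,0.46841501,0.88111678,-1.51687295],[0,0,0,1]])),
"top":(np.array([[571.77500013,0,312.92829667],[0,571.77500013,235.90674244],[0,0,1]]),np.array([[-0.06162171,-0.99809429,0.00324715,-0.00258383],[0.97810719,-0.05973919,0.1993428,-0.50651656],[-0.19876893,0.0154599,0.97992444,-1.446485],[0,0,0,1]]))}
def proj(P,K,T):
    P=np.atleast_2d(P); c=P@T[:3,:3].T+T[:3,3]
    return np.c_[K[0,0]*c[:,0]/-c[:,2]+K[0,2], K[1,1]*-c[:,1]/-c[:,2]+K[1,2]]
def ray(u,v,z,K,T):
    d=np.array([(u-K[0,2])/K[0,0],-(v-K[1,2])/K[1,1],-1.]); R=T[:3,:3]
    o=-R.T@T[:3,3]; w=R.T@d; return o+w*(z-o[2])/w[2]
def place(p,q):
    x,y,a=q; p=np.asarray(p,float); c,s=np.cos(a),np.sin(a)
    return np.c_[x+c*p[:,0]-s*p[:,1], y+s*p[:,0]+c*p[:,1], p[:,2]]
def fit(sets,q0,z0=0):
    # sets: list (cam, pts mm, px)
    def f(q):
        r=[]
        for (K,T),p,u in sets:
            w=place(np.asarray(p,float)/1000,q); w[:,2]+=z0
            r.append((proj(w,K,T)-u).ravel())
        return np.concatenate(r)
    s=least_squares(f,q0,loss='soft_l1'); return s.x,f(s.x).reshape(-1,2)
E
python3 - <<'E'
from h import *
def px(l,f,x0,y0): return (np.array(l,float)+.5)/f-.5+[x0,y0]
T=CAM["top"];S=CAM["side"]
tv=lambda l:px(l,8,130,195); sv=lambda l:px(l,8,250,325); tw=lambda l:px(l,6,300,185); sw=lambda l:px(l,5,290,130)
blk=[(70,17,70),(70,-17,70),(-70,17,70),(-70,-17,70),(0,0,70)]
bt=tv([(452,86),(562,92),(395,506),(502,516),(478,294)])
bs=sv([(112,190),(135,85),(608,335),(632,235),(369,203)])
vt_p=[(45,145,18),(-45,145,18),(45,-56,18),(-45,-56,18),(35,-21,51),(-35,-21,51)]
vt=tv([(118,205),(72,455),(708,258),(675,530),(578,262),(552,468)])
wt_p=[(0,46,110),(0,-46,110),(100,46,110),(100,-46,110),(-80,52,10)]
wt=tw([(323,238),(490,365),(467,60),(635,190),(183,410)])
ws_p=[(100,-46,110),(100,46,110),(0,-46,110),(0,46,110),(-80,52,10),(-80,-52,10)]
ws=sw([(170,52),(42,148),(302,175),(172,268),(260,484),(405,375)])
np.set_printoptions(precision=4,suppress=True)
for n,s,q,z in [("blkT",[(T,blk,bt)],[.5,.2,0],.022),("blkS",[(S,blk,bs)],[.5,.2,0],.022),("blk",[(T,blk,bt),(S,blk,bs)],[.5,.2,0],.022),("vise",[(T,vt_p,vt)],[.5,.2,0],0),
 ("wT",[(T,wt_p,wt)],[.5,-.1,-.8],.006),("wS",[(S,ws_p,ws)],[.5,-.1,-.8],.006),("w",[(T,wt_p,wt),(S,ws_p,ws)],[.5,-.1,-.8],.006)]:
    x,r=fit(s,q,z); print(n,x,np.degrees(x[2])); print(r.round(1).tolist())
E
```

```text
blkT [ 0.5273  0.2807 -0.1523] -8.728153116159628
[[0.3, -0.7], [-0.3, -0.3], [-0.0, 0.3], [-0.0, 0.3], [0.0, 0.4]]
blkS [ 0.5293  0.2818 -0.1591] -9.1147569259994
[[-1.2, 0.7], [0.9, -0.7], [-0.6, 0.5], [0.7, -2.0], [0.1, 0.5]]
blk [ 0.5283  0.2812 -0.1555] -8.90881673440274
[[0.2, -1.1], [-0.4, -0.7], [-0.3, -0.1], [-0.3, -0.1], [-0.2, -0.0], [-0.7, 0.6], [1.3, -0.9], [-0.1, 0.2], [1.2, -2.3], [0.6, 0.3]]
vise [ 0.5159  0.281  -0.1678] -9.613081745144306
[[-0.2, -0.6], [-0.0, 0.9], [0.1, 0.6], [-0.5, -0.5], [0.6, -0.3], [-0.0, 0.1]]
wT [ 0.4862 -0.1685 -0.7463] -42.759489927486264
[[-0.6, -0.6], [0.5, 1.0], [-0.1, -0.6], [0.6, -0.0], [-0.4, 0.3]]
wS [ 0.4891 -0.1633 -0.7305] -41.85345654863223
[[0.4, -0.8], [-1.8, -0.2], [0.8, -0.7], [-1.2, 1.4], [0.0, 1.2], [1.0, -0.4]]
w [ 0.4874 -0.1666 -0.746 ] -42.74389485524507
[[-1.4, -1.0], [-0.3, 0.6], [-0.9, -1.0], [-0.2, -0.4], [-1.1, -0.1], [1.9, -1.9], [-0.6, -1.8], [1.8, -1.5], [-0.5, 0.2], [0.2, 0.2], [1.7, -0.9]]
```

```bash
cat >> h.py <<'E'
from scipy.spatial.transform import Rotation as R
def Rq(q): return R.from_quat(q,scalar_first=True)
def yaw_of(q): x=Rq(q).as_matrix()[:,0]; return np.degrees(np.arctan2(x[1],x[0]))
def down(yawdeg): 
    a=np.radians(yawdeg); return R.from_matrix(np.array([[np.cos(a),np.sin(a),0],[np.sin(a),-np.cos(a),0],[0,0,-1]]))
def plan(wps,p=None,r=None,vmax=.040,wmax=6.8,c=0):
    """wps: (x,y,z,yaw[,n]) -> rows"""
    s=ctrl.sense(); p=np.array(s["tcp_pos"] if p is None else p); r=Rq(s["eef_rot"]) if r is None else r
    rows=[]
    for w in wps:
        q=np.array(w[:3]); r2=down(w[3]); rv=(r.inv()*r2).as_rotvec()
        n=max(int(np.ceil(np.linalg.norm(q-p)/vmax)),int(np.ceil(np.degrees(np.linalg.norm(rv))/wmax)),1)
        if len(w)>4: n=w[4]
        dp=(q-p)/n; rs=R.from_rotvec(rv/n)
        for i in range(n):
            d=np.round(r.inv().apply(dp),4); dr=np.round(rv/n,4)
            p=p+r.apply(d); r=r*R.from_rotvec(dr)
            rows.append([c]+[float(v) for v in d]+[float(v) for v in dr])
    for i in range(0,len(rows),8): print("[["+",".join(str(x).replace(" ","") for x in rows[i:i+8])+"]]")
    print(len(rows),"end",p.round(4),round(yaw_of(r.as_quat(scalar_first=True)),2))
def st():
    s=ctrl.sense(); print("t",round(s["t"],2),"tcp",np.round(s["tcp_pos"],4),"yaw",round(yaw_of(s["eef_rot"]),2),"zax",Rq(s["eef_rot"]).as_matrix()[:,2].round(4),"F",np.round(s["ft_force"],1),"op",round(s["opening"],3),"q",np.round(s["joint_pos"],2))
E
python3 - <<'E'
from h import *
Tw=np.array([[0.32342127,-0.94624885,-0.00343536,-0.64881542],[0.89597521,0.30740174,-0.32051925,0.04323818],[0.30434701,0.10058474,0.94723577,-0.38219268],[0,0,0,1]])
s=ctrl.sense(); c=-Tw[:3,:3].T@Tw[:3,3]; r=Rq(s["eef_rot"])
print("cam in tool",r.inv().apply(c-s["tcp_pos"]), "look",r.inv().apply(-Tw[2,:3]))
T=CAM["top"];S=CAM["side"]
for n,u,v,z in [("redbottle",272,218,.11),("bottle2",283,190,.12),("buffer",286,158,.12),("eyeL",195,160,.3),("eyeR",228,165,.3),("scopebase",237,205,.02),("tape",205,312,.01),("beaker",315,233,.03)]:
    print(n,ray(u,v,z,*T).round(3))
plan([(0.44,-0.36,0.30,10),(0.44,-0.14,0.30,-8)])
st()
E
```

```text
cam in tool [ 0.08187026  0.00033783 -0.12905157] look [-0.32051692 -0.00165862  0.94724134]
redbottle [0.546 0.068 0.11 ]
bottle2 [0.615 0.036 0.12 ]
buffer [0.699 0.024 0.12 ]
eyeL [0.644 0.223 0.3  ]
eyeR [0.627 0.149 0.3  ]
scopebase [0.609 0.165 0.02 ]
tape [0.328 0.26  0.01 ]
beaker [ 0.517 -0.04   0.03 ]
[[[0,0.0334,-0.0185,-0.0061,-0.0002,0.0,0.0171],[0,0.033,-0.0191,-0.0061,-0.0002,0.0,0.0171],[0,0.0327,-0.0197,-0.0061,-0.0002,0.0,0.0171],[0,0.0324,-0.0202,-0.0061,-0.0002,0.0,0.0171],[0,0.032,-0.0208,-0.0061,-0.0002,0.0,0.0171],[0,0.0316,-0.0213,-0.0061,-0.0002,0.0,0.0171],[0,0.0313,-0.0218,-0.0062,-0.0002,0.0,0.0171],[0,0.0309,-0.0224,-0.0062,-0.0002,0.0,0.0171]]]
[[[0,0.0305,-0.0229,-0.0062,-0.0002,0.0,0.0171],[0,0.0064,-0.0361,-0.0,0.0001,0.0,0.0524],[0,0.0045,-0.0364,-0.0,0.0001,0.0,0.0524],[0,0.0026,-0.0366,-0.0,0.0001,0.0,0.0524],[0,0.0006,-0.0367,-0.0,0.0001,0.0,0.0524],[0,-0.0013,-0.0366,-0.0,0.0001,0.0,0.0524],[0,-0.0032,-0.0365,-0.0,0.0001,0.0,0.0524]]]
15 end [ 0.44   -0.14    0.2999] -7.99
t 0.15 tcp [ 0.2098 -0.6147  0.2446] yaw 18.84 zax [-5.0e-04  1.4e-03 -1.0e+00] F [ 0.5 -0.3  0. ] op 1.0 q [ 1.18  0.63  0.04  1.52 -0.03  1.   -0.02]
```

Request:
arm_command --moves '[[[0,0.033,-0.019,-0.006,0,0,0.017],[0,0.033,-0.019,-0.006,0,0,0.017],[0,0.033,-0.02,-0.006,0,0,0.017],[0,0.032,-0.02,-0.006,0,0,0.017],[0,0.032,-0.021,-0.006,0,0,0.017],[0,0.032,-0.021,-0.006,0,0,0.017],[0,0.031,-0.022,-0.006,0,0,0.017],[0,0.031,-0.022,-0.006,0,0,0.017]]]'

```text
t: 0.82
tcp_pos: [0.415, -0.3868, 0.2935]
eef_rot: [-0.0, 0.995, 0.096, -0.0]
ft_force: [1.0, 0.1, -0.2]
opening: 0.999
```

Request:
arm_command --moves '[[[0,0.03,-0.023,-0.006,0,0,0.017],[0,0.006,-0.036,0,0,0,0.052],[0,0.005,-0.036,0,0,0,0.052],[0,0.003,-0.037,0,0,0,0.052],[0,0.001,-0.037,0,0,0,0.052],[0,-0.001,-0.037,0,0,0,0.052],[0,-0.003,-0.037,0,0,0,0.052],[0,0,0,0,0,0,0]]]'

```text
t: 1.48
tcp_pos: [0.4402, -0.1308, 0.2991]
eef_rot: [-0.002, 0.998, -0.064, -0.001]
ft_force: [0.2, 0.3, -0.3]
opening: 0.999
```

```bash
cat >> h.py <<'E'
def snap(n,f):
    r=ctrl.snapshot(n); cv2.imwrite(f"pics/{f}.png",r["img"]); np.savez(f"pics/{f}.npz",K=r["camera_matrix"],T=r["camera_from_world"])
def cam(f): d=np.load(f"pics/{f}.npz"); return d["K"],d["T"]
def crop(f,x0,y0,w,h,s,o):
    im=cv2.imread(f"pics/{f}.png"); c=cv2.resize(im[y0:y0+h,x0:x0+w],None,fx=s,fy=s,interpolation=cv2.INTER_CUBIC)
    for i in range(0,w,20): cv2.putText(c,str(x0+i),(i*s,8),0,.33,(0,0,255),1); cv2.line(c,(i*s,10),(i*s,14),(0,0,255),1)
    for i in range(0,h,20): cv2.putText(c,str(y0+i),(0,i*s+4),0,.33,(0,0,255),1); cv2.line(c,(24,i*s),(28,i*s),(0,0,255),1)
    cv2.imwrite(f"pics/{o}.png",c)
E
python3 - <<'E'
from h import *
st(); snap("wrist","w1")
E
```

```text
t 1.48 tcp [ 0.4402 -0.1308  0.2991] yaw -7.29 zax [-0.0011  0.0049 -1.    ] F [ 0.2  0.3 -0.3] op 0.999 q [ 0.17  0.29  0.08  1.95 -0.03  0.9  -1.43]
```

View pics/w1.png

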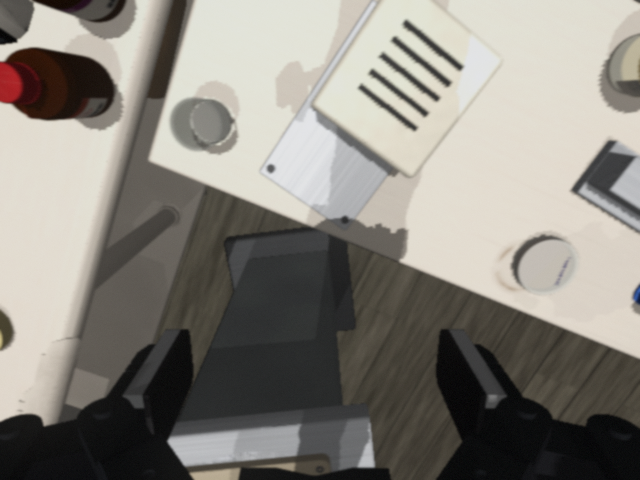

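Run:
```python
from h import *
crop("w1",250,0,260,240,3,"w1c")
```

```text
(no output)
```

View pics/w1c.png

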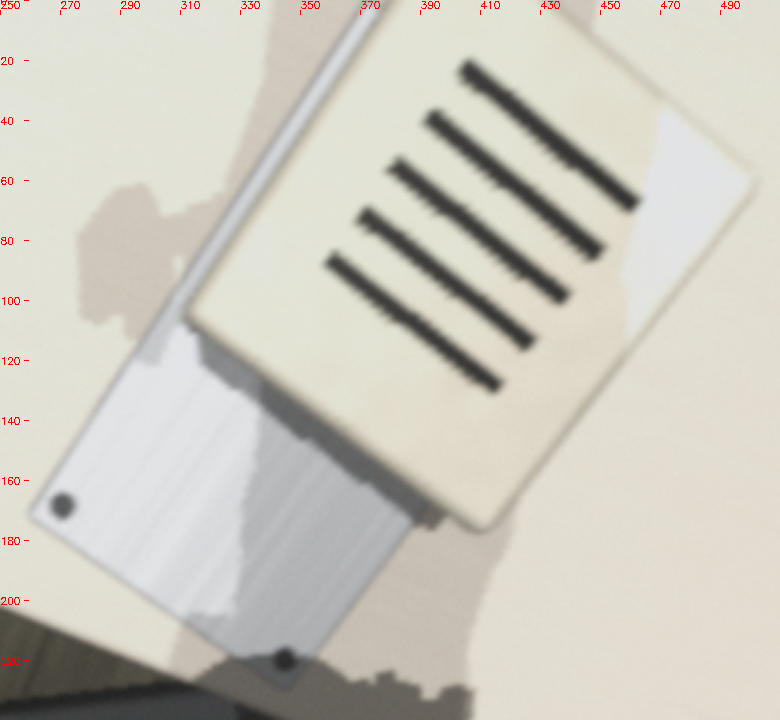

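Run:
```python
from h import *
np.set_printoptions(precision=4,suppress=True)
u=(np.array([(30,515),(288,690),(185,316),(484,532),(757,180)],float)+.5)/3-.5+[250,0]
P=[(-80,52,10),(-80,-52,10),(0,46,110),(0,-46,110),(100,-46,110)]
q,r=fit([(cam("w1"),P,u)],[.487,-.167,-.74],.006); print(q,np.degrees(q[2])); print(r.round(1))
plan([(0.42,0.05,0.28,-9),(0.45,0.28,0.28,-9)])
```

```text
[ 0.4882 -0.1703 -0.7368] -42.21535524394989
[[-1.6  0.1]
 [-0.3  1.3]
 [-2.7 -0.4]
 [ 1.2  3.5]
 [ 5.1 -1.2]]
[[[0,-0.0088,-0.0361,0.0039,-0.0004,0.0001,0.0058],[0,-0.009,-0.0361,0.0039,-0.0004,0.0001,0.0058],[0,-0.0092,-0.036,0.0039,-0.0004,0.0001,0.0058],[0,-0.0094,-0.036,0.0039,-0.0004,0.0001,0.0058],[0,-0.0096,-0.0359,0.0039,-0.0004,0.0001,0.0058],[0,-0.0011,-0.0386,-0.0,0.0,0.0,-0.0],[0,-0.0011,-0.0386,-0.0,0.0,0.0,-0.0],[0,-0.0011,-0.0386,-0.0,0.0,0.0,-0.0]]]
[[[0,-0.0011,-0.0386,-0.0,0.0,0.0,-0.0],[0,-0.0011,-0.0386,-0.0,0.0,0.0,-0.0],[0,-0.0011,-0.0386,-0.0,0.0,0.0,-0.0]]]
11 end [0.4497 0.2798 0.2799] -9.01
```

Request:
arm_command --moves '[[[0,-0.009,-0.036,0.004,0,0,0.006],[0,-0.009,-0.036,0.004,0,0,0.006],[0,-0.009,-0.036,0.004,0,0,0.006],[0,-0.009,-0.036,0.004,0,0,0.006],[0,-0.01,-0.036,0.004,0,0,0.006],[0,-0.001,-0.039,0,0,0,0],[0,-0.001,-0.039,0,0,0,0],[0,-0.001,-0.039,0,0,0,0]]]'

```text
t: 2.2
tcp_pos: [0.4383, 0.1621, 0.2794]
eef_rot: [0.0, 0.996, -0.084, 0.0]
ft_force: [0.8, 0.4, 0.4]
opening: 0.995
```

Request:
arm_command --moves '[[[0,-0.001,-0.039,0,0,0,0],[0,-0.001,-0.039,0,0,0,0],[0,-0.001,-0.039,0,0,0,0],[0,0,0,0,0,0,0]]]'

```text
t: 2.53
tcp_pos: [0.4547, 0.2858, 0.2791]
eef_rot: [-0.003, 0.997, -0.079, 0.001]
ft_force: [0.5, 0.3, -0.1]
opening: 1.001
```

Run:
```python
from h import *
np.set_printoptions(precision=4,suppress=True)
st(); snap("wrist","w2")
u=(np.array([(30,515),(288,690)],float)+.5)/3-.5+[250,0]
print([ray(*a,.016,*cam("w1")) for a in u])
def px(l,f,x0,y0): return (np.array(l,float)+.5)/f-.5+[x0,y0]
print(ray(*px([(183,410)],6,300,185)[0],.016,*CAM["top"]))
print([ray(*a,.016,*CAM["side"]) for a in px([(260,484),(405,375)],5,290,130)])
```

```text
t 2.53 tcp [0.4547 0.2858 0.2791] yaw -9.04 zax [ 0.0016  0.0064 -1.    ] F [ 0.5  0.3 -0.1] op 1.001 q [-0.57  0.42 -0.06  1.79  0.03  0.92 -2.37]
[array([ 0.4638, -0.0796,  0.016 ]), array([ 0.3954, -0.1555,  0.016 ])]
[ 0.4635 -0.077   0.016 ]
[array([ 0.4646, -0.0746,  0.016 ]), array([ 0.3973, -0.1473,  0.016 ])]
```

View pics/w2.png

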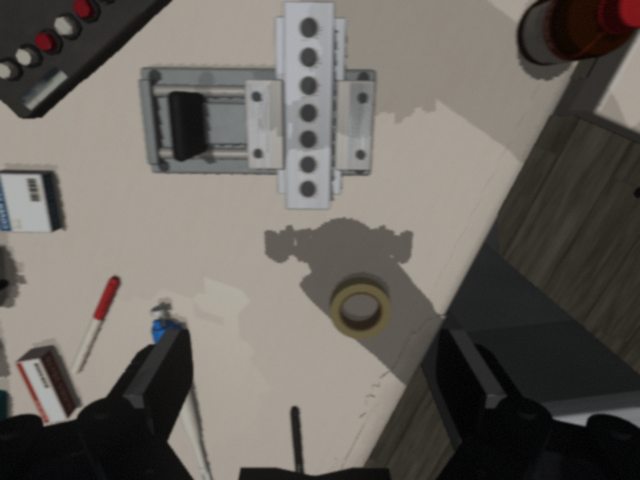

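Run:
```python
from h import *
crop("w2",130,0,260,215,3,"w2c")
```

```text
(no output)
```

View pics/w2c.png

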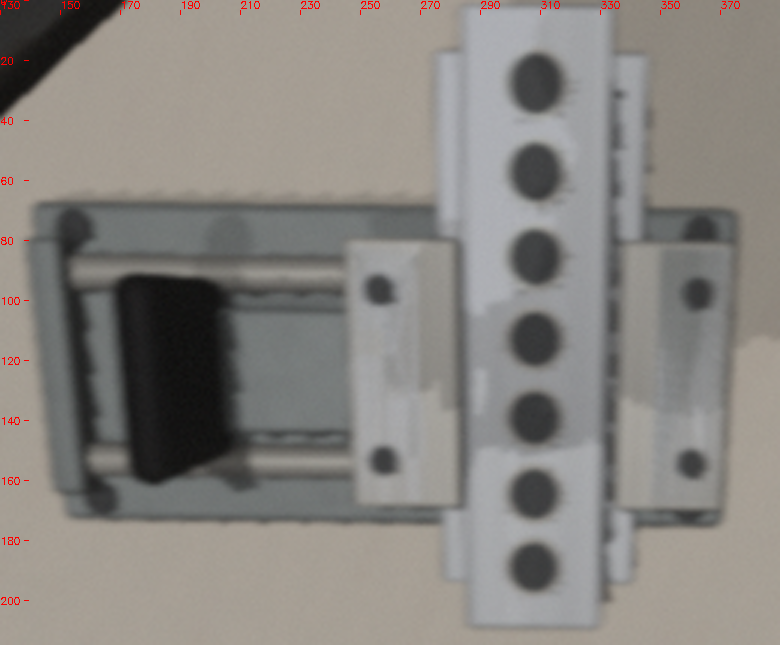

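Run:
```python
from h import *
np.set_printoptions(precision=4,suppress=True)
C=cam("w2")
px=lambda l:(np.array(l,float)+.5)/3-.5+[130,0]
b=[(70,17,70),(70,-17,70),(-70,17,70),(-70,-17,70),(0,0,70)]
q,r=fit([(C,b,px([(462,5),(612,5),(470,627),(602,627),(535,339)]))],[.53,.28,-.16],.022); print("blk",q,np.degrees(q[2]),r.round(1).tolist())
v=[(35,51,51),(-35,51,51),(35,21,51),(-35,21,51),(35,-21,51),(-35,-21,51),(35,-51,51),(-35,-51,51),(45,-56,18),(-45,-56,18)]
q,r=fit([(C,v,px([(345,241),(357,505),(458,240),(460,505),(617,242),(620,508),(733,242),(722,508),(735,212),(720,524)]))],[.52,.28,-.16],0); print("vise",q,np.degrees(q[2]),r.round(1).tolist())
print("handle",[ray(*a,.09,*C) for a in px([(126,278),(146,482)])], place([(0.025,.095,.09),(-.025,.095,.09)],q))
```

```text
blk [ 0.5283  0.2794 -0.1625] -9.30904573954469 [[-1.3, -0.7], [0.8, -0.5], [-0.5, 0.7], [0.3, 1.0], [0.3, 0.2]]
vise [ 0.5174  0.2817 -0.1608] -9.215537063494711 [[-1.3, -0.9], [-1.1, 1.4], [-0.5, -0.4], [0.6, 1.5], [0.5, -0.9], [-2.2, 0.8], [0.4, -0.7], [-0.0, 1.0], [1.4, -1.6], [1.4, 1.1]]
handle [array([0.5569, 0.372 , 0.09  ]), array([0.5103, 0.3795, 0.09  ])] [[0.5573 0.3715 0.09  ]
 [0.5079 0.3795 0.09  ]]
```

Run:
```python
from h import *
plan([(0.528,0.376,0.16,-9.2),(0.528,0.376,0.068,-9.2)])
```

```text
[[[0,0.0115,-0.021,0.0238,-0.0004,0.0,-0.0],[0,0.0115,-0.021,0.0238,-0.0004,0.0,-0.0],[0,0.0115,-0.021,0.0238,-0.0004,0.0,-0.0],[0,0.0115,-0.021,0.0238,-0.0004,0.0,-0.0],[0,0.0115,-0.0211,0.0238,-0.0004,0.0,-0.0],[0,-0.0,-0.0,0.0306,-0.0,0.0,-0.0],[0,-0.0,-0.0,0.0306,-0.0,0.0,-0.0],[0,-0.0,-0.0,0.0306,-0.0,0.0,-0.0]]]
8 end [0.5281 0.3759 0.0681] -9.2
```

Request:
arm_command --moves '[[[0,0.0115,-0.021,0.024,0,0,0],[0,0.0115,-0.021,0.024,0,0,0],[0,0.0115,-0.021,0.024,0,0,0],[0,0.0115,-0.021,0.024,0,0,0],[0,0.0115,-0.021,0.024,0,0,0],[0,0,0,0.03,0,0,0],[0,0,0,0,0,0,0],[0,0,0,0,0,0,0]]]'

```text
t: 3.25
tcp_pos: [0.5281, 0.3683, 0.1275]
eef_rot: [0.002, 0.996, -0.084, -0.001]
ft_force: [0.7, 0.0, 0.3]
opening: 1.001
```

Run:
```python
from h import *
st(); snap("wrist","w3")
```

```text
t 3.25 tcp [0.5281 0.3683 0.1275] yaw -9.63 zax [-0.0033 -0.0043 -1.    ] F [0.7 0.  0.3] op 1.001 q [-0.63  0.76 -0.04  1.63  0.05  0.76 -2.43]
```

View pics/w3.png

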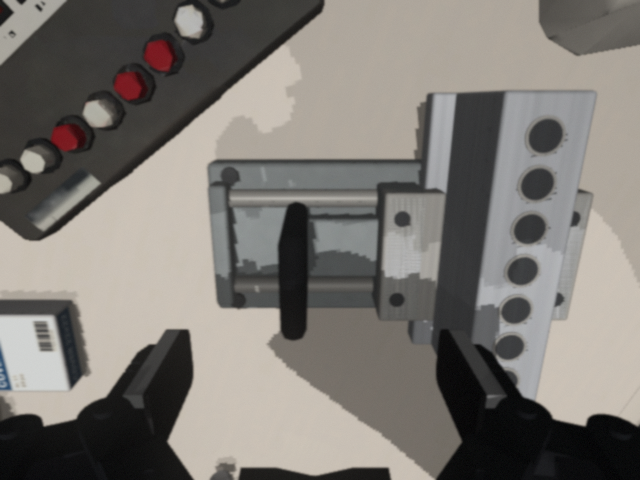

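Run:
```python
from h import *
np.set_printoptions(precision=4,suppress=True)
st()
C=cam("w3"); q=(0.5174,.2817,-.1608)
print(proj(place([(0.025,.095,.09),(-.025,.095,.09)],q),*C))
```

```text
t 3.3 tcp [0.529  0.3693 0.1295] yaw -9.64 zax [-0.0002 -0.0017 -1.    ] F [0.7 0.7 1. ] op 1.004 q [-0.63  0.75 -0.04  1.63  0.05  0.76 -2.43]
[[293.1169 239.1112]
 [295.6643 345.6766]]
```

Request:
arm_command --moves '[[[0,0,-0.0065,0.02,0,0,0],[0,0,0,0.03,0,0,0],[0,0,0,0.011,0,0,0],[120,0,0,0,0,0,0],[220,0,0,0,0,0,0],[255,0,0,0,0,0,0],[255,0,0,0,0,0,0],[255,0,0,0,0,0,0]]]' --grip_force 50

```text
t: 3.97
tcp_pos: [0.5302, 0.3783, 0.07]
eef_rot: [-0.001, 0.997, -0.083, 0.001]
ft_force: [-0.5, -0.3, 0.1]
opening: 0.3
```

Request:
arm_command --moves '[[[255,0,0,0,0,0,0],[255,0,0,0,0,0,0]]]'

```text
t: 4.13
tcp_pos: [0.5298, 0.3779, 0.0695]
eef_rot: [-0.0, 0.997, -0.083, 0.001]
ft_force: [-1.2, -1.3, 7.5]
opening: 0.131
```

Run:
```python
from h import *
st()
```

```text
t 4.13 tcp [0.5298 0.3779 0.0695] yaw -9.54 zax [ 1.1e-03  4.0e-04 -1.0e+00] F [-1.2 -1.3  7.5] op 0.131 q [-0.64  0.84 -0.04  1.64  0.05  0.66 -2.44]
```

Request:
arm_command --moves '[[[255,0,-0.003,0,0,0,0],[255,0,-0.006,0,0,0,0],[255,0,-0.008,0,0,0,0],[255,0,-0.008,0,0,0,0],[255,0,-0.006,0,0,0,0],[255,0,-0.003,0,0,0,0],[255,0,-0.002,0,0,0,0],[255,0,0,0,0,0,0]]]'

```text
t: 4.8
tcp_pos: [0.5357, 0.413, 0.0695]
eef_rot: [0.0, 0.997, -0.083, 0.0]
ft_force: [-1.5, -2.2, 6.2]
opening: 0.131
```

Run:
```python
from h import *
st()
```

```text
t 4.8 tcp [0.5357 0.413  0.0695] yaw -9.55 zax [ 8.e-04 -6.e-04 -1.e+00] F [-1.5 -2.2  6.2] op 0.131 q [-0.68  0.87 -0.04  1.56  0.04  0.71 -2.47]
```

Moved 35.6 mm so far; creep to the end stop.

Request:
arm_command --moves '[[[255,0,-0.002,0,0,0,0],[255,0,-0.002,0,0,0,0],[255,0,-0.001,0,0,0,0],[255,0,0,0,0,0,0]]]'

```text
t: 5.13
tcp_pos: [0.5364, 0.4168, 0.0695]
eef_rot: [0.001, 0.997, -0.083, 0.0]
ft_force: [-1.8, -3.8, 7.6]
opening: 0.134
```

Request:
arm_command --moves '[[[255,0,-0.001,0,0,0,0],[255,0,-0.001,0,0,0,0],[255,0,0,0,0,0,0]]]'

```text
t: 5.38
tcp_pos: [0.5364, 0.4169, 0.0695]
eef_rot: [0.003, 0.996, -0.084, -0.001]
ft_force: [-4.3, -8.6, 10.8]
opening: 0.137
```

Request:
arm_command --moves '[[[0,0,0.001,0,0,0,0],[0,0,0,0,0,0,0],[0,0,0,0,0,0,0],[0,0,0,-0.01,0,0,0],[0,0,0,-0.035,0,0,0],[0,0,0,-0.04,0,0,0],[0,0,0.02,0,0,0,0],[0,0,0,0,0,0,0]]]'

```text
t: 6.05
tcp_pos: [0.5347, 0.3977, 0.1568]
eef_rot: [-0.0, 0.996, -0.084, 0.002]
ft_force: [0.8, -1.2, -1.7]
opening: 0.998
```

Run:
```python
from h import *
snap("wrist","w4");st()
plan([(0.5007,.2845,.13,-9.3)])
```

```text
t 6.1 tcp [0.5338 0.3982 0.1549] yaw -9.63 zax [ 1.7e-03 -2.0e-04 -1.0e+00] F [-0.1 -0.2 -0.6] op 1.0 q [-0.66  0.75 -0.04  1.55  0.04  0.84 -2.45]
[[[0,-0.0034,0.0294,0.0062,-0.0,-0.0004,-0.0015],[0,-0.0034,0.0294,0.0062,-0.0,-0.0004,-0.0015],[0,-0.0035,0.0294,0.0062,-0.0,-0.0004,-0.0015],[0,-0.0035,0.0294,0.0062,-0.0,-0.0004,-0.0015]]]
4 end [0.5008 0.2845 0.13  ] -9.29
```

View pics/w4.png

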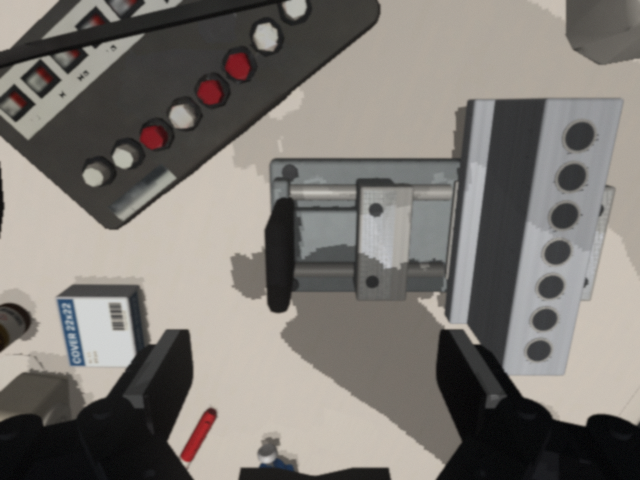

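Request:
arm_command --moves '[[[0,-0.0035,0.0295,0.006,0,0,-0.0015],[0,-0.0035,0.0295,0.006,0,0,-0.0015],[0,-0.0035,0.0295,0.006,0,0,-0.0015],[0,-0.0035,0.0295,0.006,0,0,-0.0015],[0,0,0,0,0,0,0],[0,0,0,0,0,0,0]]]'

```text
t: 6.6
tcp_pos: [0.499, 0.2838, 0.128]
eef_rot: [0.001, 0.997, -0.081, -0.001]
ft_force: [-0.2, 0.5, 0.0]
opening: 1.0
```

Run:
```python
from h import *
snap("wrist","w5");st()
np.set_printoptions(precision=1,suppress=True)
C=cam("w5")
print(proj(place([(.07,.017,.092),(.07,-.017,.092),(0,0,.092),(-.07,.017,.092)],(.5283,.2798,-.1615)),*C))
```

```text
t 6.65 tcp [0.4997 0.286  0.1286] yaw -9.2 zax [-1.2e-03  2.0e-04 -1.0e+00] F [-0.   1.3  0.9] op 0.999 q [-0.53  0.68 -0.05  1.83  0.05  0.64 -2.35]
[[262.1  47.6]
 [358.8  47.6]
 [311.  237.3]
 [274.3 383.1]]
```

View pics/w5.png

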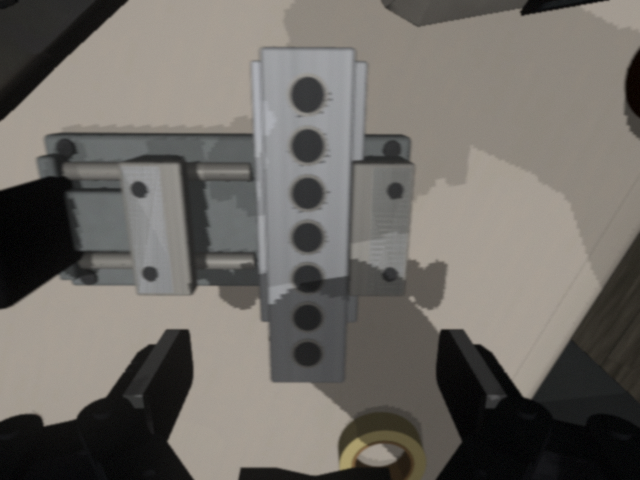

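Request:
arm_command --moves '[[[0,0,0,0.025,0,0,0],[0,0,0,0.025,0,0,0],[0,0,0,0.008,0,0,0],[60,0,0,0,0,0,0],[110,0,0,0,0,0,0],[150,0,0,0,0,0,0],[200,0,0,0,0,0,0],[255,0,0,0,0,0,0]]]' --grip_force 80

```text
t: 7.32
tcp_pos: [0.5007, 0.2861, 0.0728]
eef_rot: [-0.001, 0.997, -0.08, 0.001]
ft_force: [-1.0, -0.1, 6.7]
opening: 0.391
```

Request:
arm_command --moves '[[[255,0,0,0,0,0,0],[255,0,0,0,0,0,0],[255,0,0,0,0,0,0]]]'

```text
t: 7.57
tcp_pos: [0.5007, 0.286, 0.0728]
eef_rot: [-0.001, 0.997, -0.08, 0.001]
ft_force: [-0.5, -0.1, 6.9]
opening: 0.392
```

Run:
```python
from h import *
st()
```

```text
t 7.57 tcp [0.5007 0.286  0.0728] yaw -9.18 zax [ 0.0022  0.0015 -1.    ] F [-0.5 -0.1  6.9] op 0.392 q [-0.54  0.76 -0.05  1.86  0.06  0.52 -2.36]
```

Request:
arm_command --moves '[[[255,0,-0.002,0,0,0,0],[255,0,-0.004,0,0,0,0],[255,0,-0.004,0,0,0,0],[255,0,-0.0025,0,0,0,0],[255,0,0,0,0,0,0],[255,0,0,0,0,0,0]]]'

```text
t: 8.07
tcp_pos: [0.5027, 0.2952, 0.0728]
eef_rot: [0.001, 0.997, -0.081, 0.001]
ft_force: [-1.4, -5.5, 9.9]
opening: 0.39
```

Run:
```python
from h import *
st(); snap("wrist","w6")
```

```text
t 8.07 tcp [0.5027 0.2952 0.0728] yaw -9.3 zax [ 9.0e-04 -2.9e-03 -1.0e+00] F [-1.4 -5.5  9.9] op 0.39 q [-0.55  0.77 -0.04  1.84  0.06  0.53 -2.37]
```

View pics/w6.png

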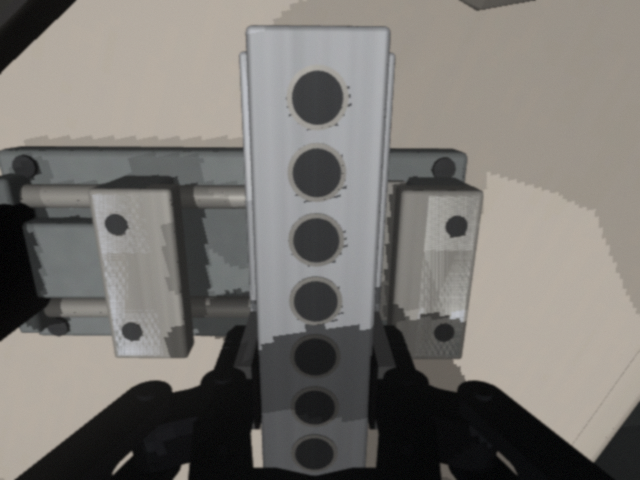

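Request:
arm_command --moves '[[[255,0,-0.002,0,0,0,0],[255,0,-0.002,0,0,0,0],[255,0,0,0,0,0,0],[255,0,0,-0.005,0,0,0],[255,0,0,-0.01,0,0,0],[255,0,0,-0.01,0,0,0],[255,0,0,0,0,0,0]]]'

```text
t: 8.7
tcp_pos: [0.5034, 0.303, 0.0985]
eef_rot: [-0.001, 0.997, -0.08, 0.001]
ft_force: [0.1, 0.5, -5.2]
opening: 0.388
```

Run:
```python
from h import *
st(); snap("side","s7"); crop("s7",230,300,130,120,5,"s7c")
```

```text
t 8.7 tcp [0.5034 0.303  0.0985] yaw -9.15 zax [ 0.0028  0.0025 -1.    ] F [ 0.1  0.5 -5.2] op 0.388 q [-0.56  0.73 -0.05  1.82  0.06  0.59 -2.37]
```

View pics/s7c.png

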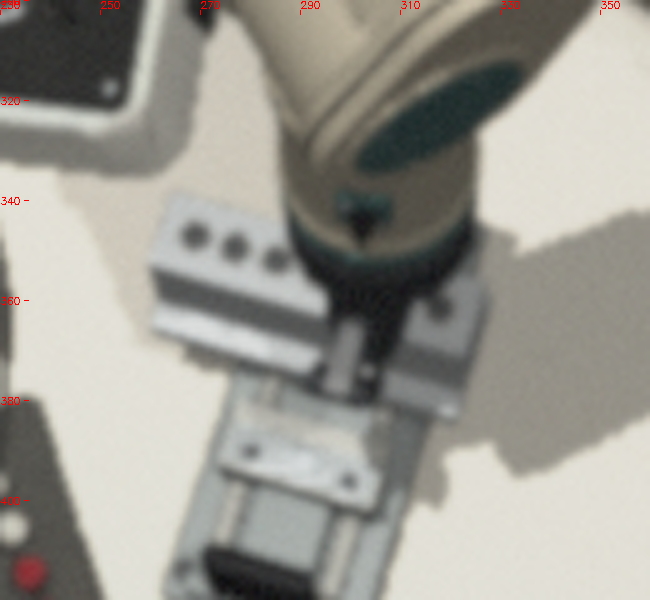

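Run:
```python
from h import *
plan([(0.47,0.29,0.235,-9.2),(0.42,0.12,0.235,-25),(0.415,-0.06,0.235,-42.3)],wmax=5,vmax=.034,c=255)
```

```text
[[[255,-0.0061,0.0035,-0.0275,-0.0005,-0.0004,0.0002],[255,-0.0061,0.0035,-0.0275,-0.0005,-0.0004,0.0002],[255,-0.0061,0.0035,-0.0275,-0.0005,-0.0004,0.0002],[255,-0.0061,0.0036,-0.0275,-0.0005,-0.0004,0.0002],[255,-0.0061,0.0036,-0.0275,-0.0005,-0.0004,0.0002],[255,-0.0037,0.0293,0.0,0.0,0.0,0.046],[255,-0.0023,0.0294,0.0,0.0,0.0,0.046],[255,-0.001,0.0295,0.0,0.0,0.0,0.046]]]
[[[255,0.0004,0.0295,0.0,0.0,0.0,0.046],[255,0.0017,0.0295,0.0,0.0,0.0,0.046],[255,0.0031,0.0294,0.0,0.0,0.0,0.046],[255,0.0119,0.0276,0.0,0.0,0.0,0.0503],[255,0.0133,0.0269,0.0,0.0,0.0,0.0503],[255,0.0146,0.0262,0.0,0.0,0.0,0.0503],[255,0.0159,0.0255,0.0,0.0,0.0,0.0503],[255,0.0172,0.0246,0.0,0.0,0.0,0.0503]]]
[[[255,0.0184,0.0237,0.0,0.0,0.0,0.0503]]]
17 end [ 0.4149 -0.06    0.2351] -42.31
```

Request:
arm_command --moves '[[[255,-0.006,0.0035,-0.02,0,0,0],[255,-0.006,0.0035,-0.028,0,0,0],[255,-0.006,0.0035,-0.03,0,0,0],[255,-0.006,0.0035,-0.03,0,0,0],[255,-0.006,0.0035,-0.028,0,0,0],[255,-0.004,0.02,0,0,0,0.03],[255,-0.003,0.03,0,0,0,0.046],[255,-0.002,0.03,0,0,0,0.046]]]'

```text
t: 9.42
tcp_pos: [0.4446, 0.2126, 0.2327]
eef_rot: [-0.0, 0.99, -0.14, 0.0]
ft_force: [0.2, -1.6, -6.2]
opening: 0.386
```

Request:
arm_command --moves '[[[255,0,0.03,0,0,0,0.046],[255,0.002,0.03,0,0,0,0.046],[255,0.003,0.03,0,0,0,0.046],[255,0.011,0.028,0,0,0,0.05],[255,0.013,0.027,0,0,0,0.05],[255,0.015,0.026,0,0,0,0.05],[255,0.016,0.025,0,0,0,0.05],[255,0.017,0.02,0,0,0,0.05]]]'

```text
t: 10.08
tcp_pos: [0.4202, -0.0219, 0.2323]
eef_rot: [0.0, 0.944, -0.33, -0.0]
ft_force: [0.2, -0.5, -5.9]
opening: 0.391
```

Request:
arm_command --moves '[[[255,0.01,0.015,0,0,0,0.05],[255,0,0,0,0,0,0.016],[255,0,0,0,0,0,0],[255,0,0,0,0,0,0],[255,0,0,0,0,0,0]]]'

```text
t: 10.5
tcp_pos: [0.4198, -0.0369, 0.2323]
eef_rot: [-0.0, 0.934, -0.359, -0.0]
ft_force: [0.1, 0.2, -4.9]
opening: 0.386
```

Run:
```python
from h import *
st(); snap("wrist","w8"); snap("top","t8"); snap("side","s8");st()
```

```text
t 10.5 tcp [ 0.4198 -0.0369  0.2323] yaw -42.02 zax [-1.e-04  7.e-04 -1.e+00] F [ 0.1  0.2 -4.9] op 0.386 q [-0.08  0.33  0.13  2.14 -0.07  0.68 -2.2 ]
t 10.65 tcp [ 0.4198 -0.0372  0.2323] yaw -42.05 zax [-1.e-04  3.e-04 -1.e+00] F [-0.4 -0.8 -4.6] op 0.386 q [-0.08  0.33  0.13  2.14 -0.07  0.68 -2.2 ]
```

View pics/w8.png

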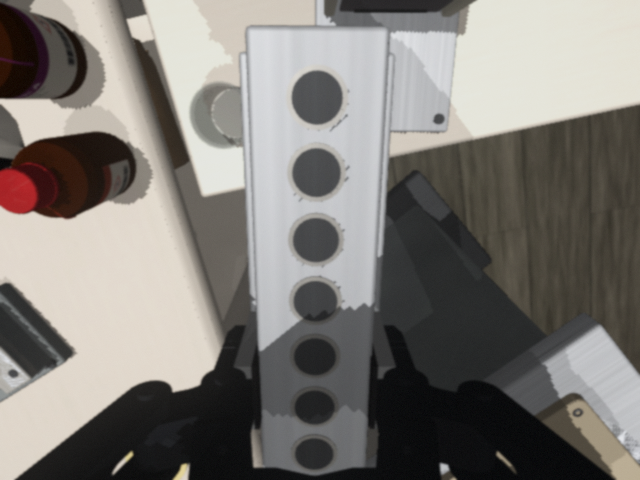

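View pics/t8.png

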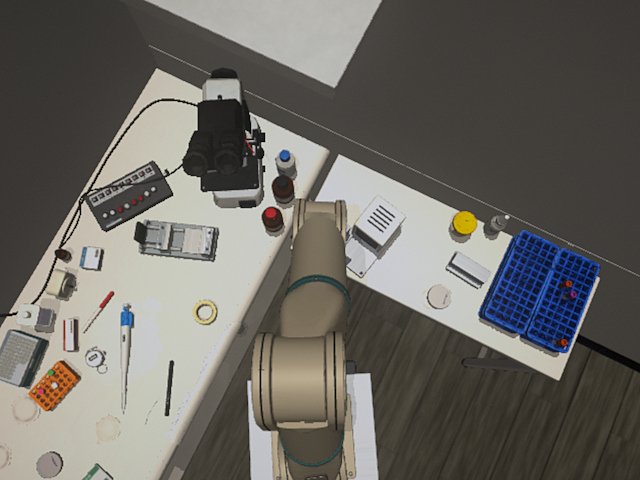

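View pics/s8.png

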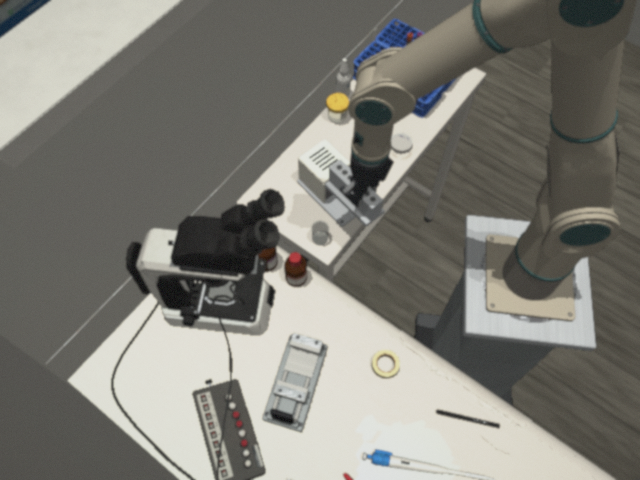

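Run:
```python
from h import *
np.set_printoptions(precision=4,suppress=True)
C=cam("w8"); p=np.array([.4198,-.0370,.2323]); yaw=np.radians(-42.04)
b=[(70,17,0),(70,-17,0)]+[(18*k,0,0) for k in (3,2,1,0,-1,-2,-3)]
u=[(247,28),(389,28),(318,97),(317,172),(316,240),(315.5,300),(315,356),(314.5,408),(314,454)]
q,r=fit([(C,b,u)],[.43,-.05,yaw],p[2]+.0192); print(q,np.degrees(q[2]),r.round(1).tolist())
d=q[:2]-p[:2]; print("center in tool x,y",np.cos(yaw)*d[0]+np.sin(yaw)*d[1], np.sin(yaw)*d[0]-np.cos(yaw)*d[1])
crop("w8",300,0,200,160,4,"w8c")
```

```text
[ 0.4402 -0.0569 -0.7415] -42.48532073741177 [[-2.2, -2.0], [3.2, -0.6], [-0.3, 2.9], [-0.1, 2.1], [0.2, 0.8], [0.1, 1.1], [0.0, -0.1], [-0.0, -2.1], [-0.0, -2.2]]
center in tool x,y 0.028472911650953968 0.0010563803911282279
```

View pics/w8c.png

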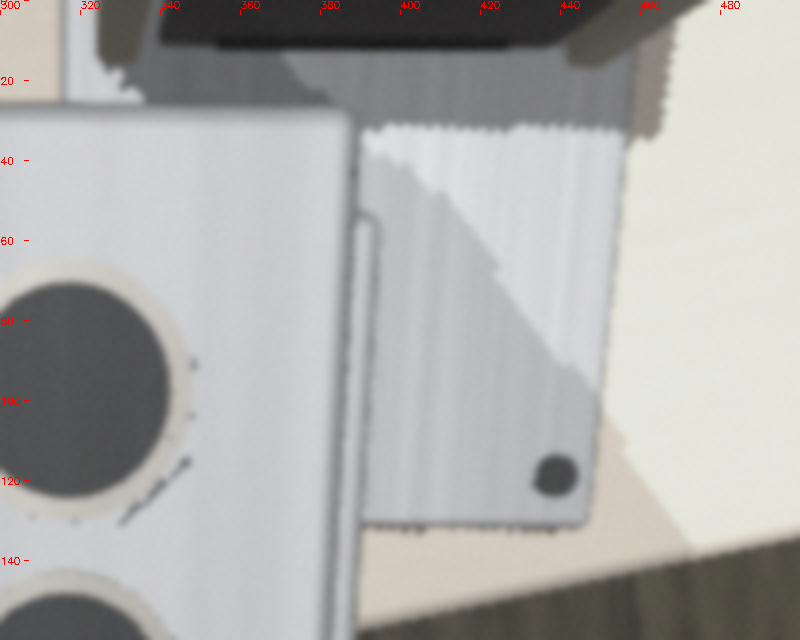

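Run:
```python
from h import *
np.set_printoptions(precision=4,suppress=True)
C=cam("w8")
b=[(-80,-52,10),(4,35,14),(4,-35,14)]
u=[(446.8,131),(353.5,11.2),(427,11.2)]
q,r=fit([(C,b,u)],[.4875,-.168,-.738],.006); print(q,np.degrees(q[2]),r.round(1).tolist())
for v,y in (((447,131),0),((315.5,22),0),((456.5,34.5),0),((390,130.5),0)): print(ray(*v,.016,*C))
```

```text
[ 0.4882 -0.1674 -0.724 ] -41.48169035530061 [[0.0, 1.0], [-17.1, 0.1], [8.2, -0.9]]
[ 0.3944 -0.1539  0.016 ]
[ 0.5198 -0.1286  0.016 ]
[ 0.4449 -0.1995  0.016 ]
[ 0.4244 -0.1211  0.016 ]
```

Request:
arm_command --moves '[[[255,0.008,0.012,0,0,0,0],[255,0.008,0.014,0,0,0,0],[255,0.008,0.014,0.02,0,0,0],[255,0.007,0.011,0.03,0,0,0],[255,0,0,0.03,0,0,0],[255,0,0,0.03,0,0,0],[255,0,0,0.02,0,0,0],[255,0,0,0,0,0,0]]]'

```text
t: 11.32
tcp_pos: [0.4067, -0.0959, 0.0993]
eef_rot: [0.0, 0.933, -0.359, -0.003]
ft_force: [-0.4, 1.2, -5.1]
opening: 0.388
```

Run:
```python
from h import *
st(); snap("wrist","w9"); snap("side","s9"); crop("s9",280,120,160,120,5,"s9c");st()
```

```text
t 11.32 tcp [ 0.4067 -0.0959  0.0993] yaw -42.13 zax [-0.0064  0.0016 -1.    ] F [-0.4  1.2 -5.1] op 0.388 q [ 0.11  0.59  0.07  2.27 -0.14  0.3  -2.  ]
t 11.42 tcp [ 0.4086 -0.0964  0.1022] yaw -42.13 zax [-1.2e-03  4.0e-04 -1.0e+00] F [ 0.4  0.5 -4.2] op 0.388 q [ 0.11  0.58  0.07  2.26 -0.14  0.3  -2.  ]
```

View pics/w9.png

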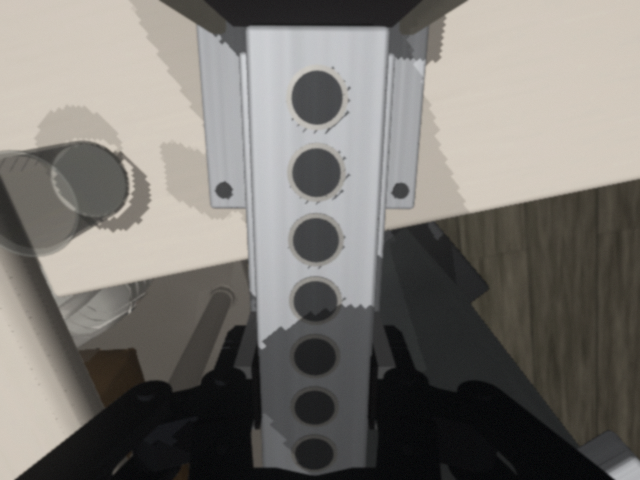

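View pics/s9c.png

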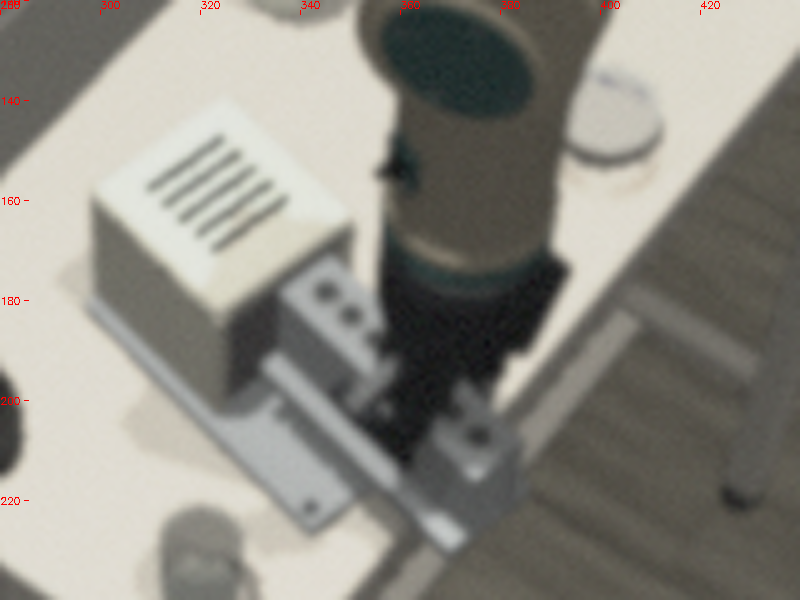

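Request:
arm_command --moves '[[[255,0,-0.0013,0.012,0,0,-0.007],[255,0,0,0.012,0,0,0],[255,0,0,0.007,0,0,0],[255,0,0,0.002,0,0,0],[255,0,0,0,0,0,0],[255,0,0,0,0,0,0]]]'

```text
t: 11.92
tcp_pos: [0.4103, -0.0952, 0.0731]
eef_rot: [-0.001, 0.934, -0.356, 0.0]
ft_force: [0.5, 0.1, -5.7]
opening: 0.386
```

Request:
arm_command --moves '[[[255,0,0,0.001,0,0,0],[255,0,0,0,0,0,0],[255,0,0,0,0,0,0]]]'

```text
t: 12.17
tcp_pos: [0.4095, -0.0953, 0.0716]
eef_rot: [-0.001, 0.934, -0.356, -0.001]
ft_force: [-0.2, 0.1, -5.2]
opening: 0.386
```

Request:
arm_command --moves '[[[255,0,0,0.002,0,0,0],[255,0,0,0.001,0,0,0],[255,0,0,0.0005,0,0,0],[255,0,0,0,0,0,0],[255,0,0,0,0,0,0]]]'

```text
t: 12.58
tcp_pos: [0.409, -0.0954, 0.0675]
eef_rot: [-0.0, 0.934, -0.357, -0.001]
ft_force: [0.2, -0.0, -5.5]
opening: 0.388
```

Request:
arm_command --moves '[[[255,0,0,0.001,0,0,0],[255,0,0,0,0,0,0],[255,0,0,0,0,0,0]]]'

```text
t: 12.83
tcp_pos: [0.4089, -0.0953, 0.0667]
eef_rot: [-0.0, 0.934, -0.357, -0.001]
ft_force: [-2.2, 1.1, 3.5]
opening: 0.386
```

Request:
arm_command --moves '[[[255,0.003,0,0,0,0,0],[255,0.004,0,0,0,0,0],[255,0.005,0,0,0,0,0],[255,0.005,0,0,0,0,0],[255,0.003,0,0,0,0,0],[255,0,0,0,0,0,0]]]'

```text
t: 13.33
tcp_pos: [0.4216, -0.1068, 0.0667]
eef_rot: [-0.002, 0.934, -0.356, -0.004]
ft_force: [-6.1, 5.2, 12.2]
opening: 0.387
```

Run:
```python
from h import *
st(); snap("wrist","w10")
```

```text
t 13.33 tcp [ 0.4216 -0.1068  0.0667] yaw -41.71 zax [-0.0063  0.0056 -1.    ] F [-6.1  5.2 12.2] op 0.387 q [ 0.03  0.69  0.23  2.24 -0.57  0.28 -1.53]
```

View pics/w10.png

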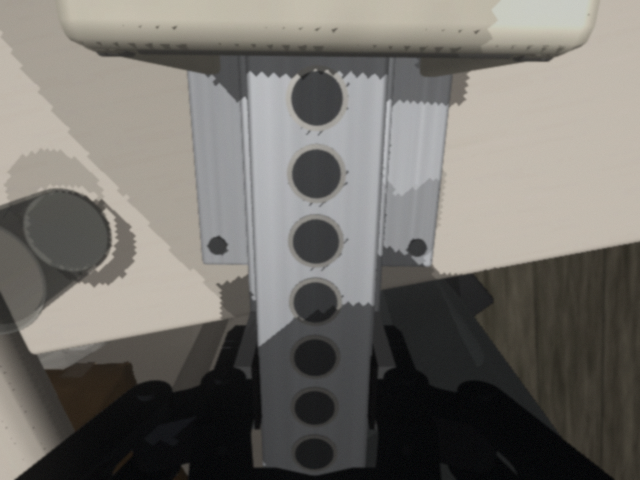

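Request:
arm_command --moves '[[[255,0.003,0,-0.0006,0,0,0],[255,0.005,0,0,0,0,0],[255,0.005,0,0,0,0,0],[255,0.005,0,0,0,0,0],[255,0.003,0,0,0,0,0],[255,0,0,0,0,0,0]]]'

```text
t: 13.88
tcp_pos: [0.4381, -0.1215, 0.0669]
eef_rot: [-0.001, 0.934, -0.356, -0.003]
ft_force: [-2.9, 3.4, 4.8]
opening: 0.386
```

Run:
```python
from h import *
st()
```

```text
t 13.88 tcp [ 0.4381 -0.1215  0.0669] yaw -41.74 zax [-0.005  0.004 -1.   ] F [-2.9  3.4  4.8] op 0.386 q [ 0.04  0.7   0.26  2.19 -0.56  0.32 -1.53]
```

Request:
arm_command --moves '[[[255,0.003,0,0,0,0,0],[255,0.005,0,0,0,0,0],[255,0.005,0,0,0,0,0],[255,0.004,0,0,0,0,0],[255,0.002,0,0,0,0,0],[255,0,0,0,0,0,0]]]'

```text
t: 14.38
tcp_pos: [0.4528, -0.1345, 0.0669]
eef_rot: [-0.001, 0.934, -0.356, -0.002]
ft_force: [-4.1, 3.7, 5.0]
opening: 0.386
```

Run:
```python
from h import *
st(); snap("wrist","w11"); snap("side","s11"); crop("s11",280,120,160,120,5,"s11c")
```

```text
t 14.38 tcp [ 0.4528 -0.1345  0.0669] yaw -41.75 zax [-0.004   0.0033 -1.    ] F [-4.1  3.7  5. ] op 0.386 q [ 0.05  0.71  0.27  2.15 -0.54  0.35 -1.53]
```

View pics/w11.png

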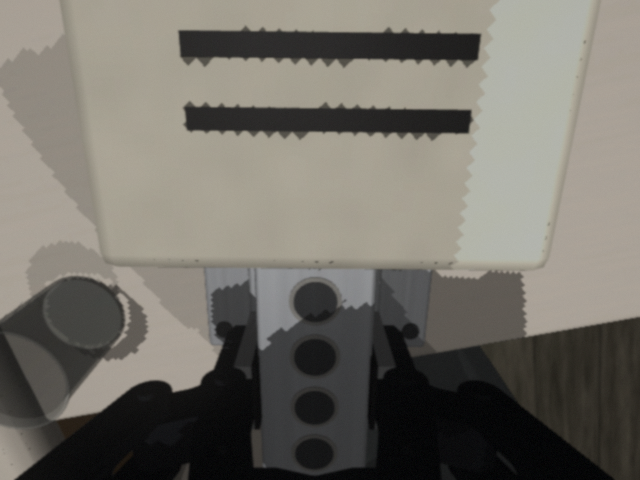

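View pics/s11c.png

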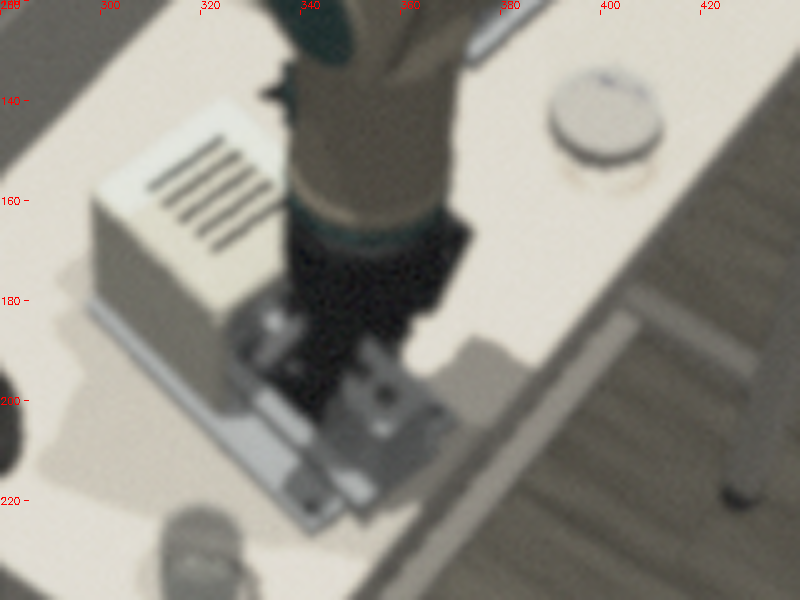

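Request:
arm_command --moves '[[[255,0.002,0,0,0,0,0],[255,0.002,0,0,0,0,0],[255,0.001,0,0,0,0,0],[255,0,0,0,0,0,0]]]'

```text
t: 14.82
tcp_pos: [0.4563, -0.1377, 0.0668]
eef_rot: [-0.001, 0.934, -0.356, -0.003]
ft_force: [-4.9, 3.7, 5.9]
opening: 0.386
```

Request:
arm_command --moves '[[[255,0.001,0,0,0,0,0],[255,0,0,0,0,0,0]]]'

```text
t: 14.98
tcp_pos: [0.4567, -0.1381, 0.0668]
eef_rot: [-0.001, 0.934, -0.356, -0.003]
ft_force: [-5.4, 4.3, 6.4]
opening: 0.384
```

Request:
arm_command --moves '[[[255,0.001,0,0,0,0,0],[255,0,0,0,0,0,0]]]'

```text
t: 15.15
tcp_pos: [0.4568, -0.1382, 0.0668]
eef_rot: [-0.001, 0.934, -0.356, -0.004]
ft_force: [-7.2, 5.1, 8.2]
opening: 0.388
```

Request:
arm_command --moves '[[[255,0.001,0,0,0,0,0],[255,0.001,0,0,0,0,0],[255,0,0,0,0,0,0],[255,0,0,0,0,0,0]]]'

```text
t: 15.48
tcp_pos: [0.4568, -0.1383, 0.0669]
eef_rot: [-0.002, 0.934, -0.356, -0.005]
ft_force: [-9.7, 8.7, 13.6]
opening: 0.387
```

Request:
arm_command --moves '[[[255,-0.001,0,0,0,0,0],[255,-0.0005,0,-0.0005,0,0,0],[255,0,0,0,0,0,0],[150,0,0,0,0,0,0],[100,0,0,0,0,0,0],[50,0,0,0,0,0,0],[0,0,0,0,0,0,0],[0,0,0,0,0,0,0]]]'

```text
t: 16.15
tcp_pos: [0.4596, -0.1408, 0.0672]
eef_rot: [-0.0, 0.934, -0.357, -0.001]
ft_force: [-0.3, -0.0, 0.8]
opening: 0.951
```

Run:
```python
from h import *
st(); snap("wrist","w12")
```

```text
t 16.15 tcp [ 0.4596 -0.1408  0.0672] yaw -41.81 zax [-1.8e-03  9.0e-04 -1.0e+00] F [-0.3 -0.   0.8] op 0.951 q [ 0.05  0.72  0.28  2.13 -0.54  0.37 -1.53]
```

View pics/w12.png

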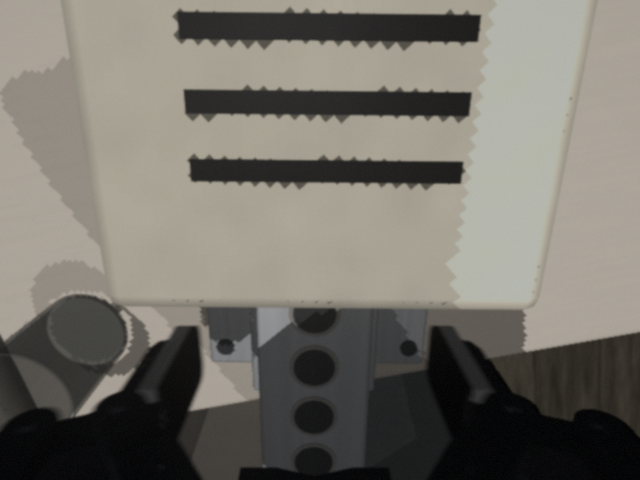

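Request:
arm_command --moves '[[[0,0,0,-0.02,0,0,0],[0,0,0,-0.035,0,0,0],[0,0,0,-0.035,0,0,0],[0,-0.02,0,-0.03,0,0,0],[0,-0.025,0,-0.02,0,0,0],[0,-0.015,0,0,0,0,0],[0,0,0,0,0,0,0],[0,0,0,0,0,0,0]]]'

```text
t: 16.87
tcp_pos: [0.4149, -0.1003, 0.2077]
eef_rot: [-0.001, 0.934, -0.356, -0.001]
ft_force: [0.5, 0.3, -0.4]
opening: 0.998
```

Run:
```python
from h import *
st(); snap("wrist","w13"); snap("side","s13"); crop("s13",280,120,160,120,5,"s13c"); crop("w13",200,0,240,240,3,"w13c")
```

```text
t 16.87 tcp [ 0.4149 -0.1003  0.2077] yaw -41.73 zax [-0.0013  0.0016 -1.    ] F [ 0.5  0.3 -0.4] op 0.998 q [-0.21  0.42  0.53  2.16 -0.35  0.64 -1.74]
```

View pics/w13.png

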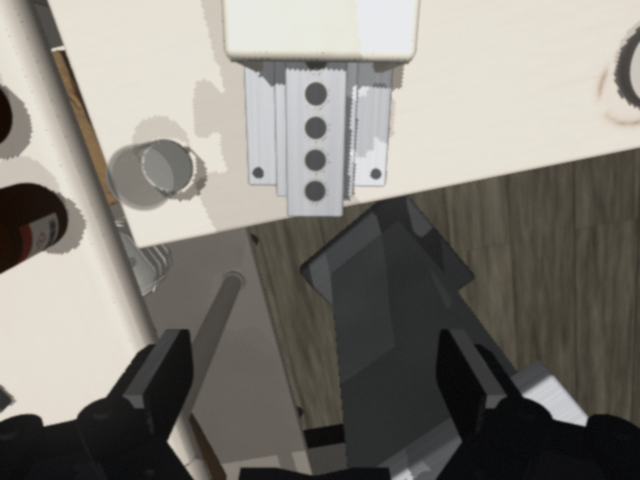

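View pics/s13c.png

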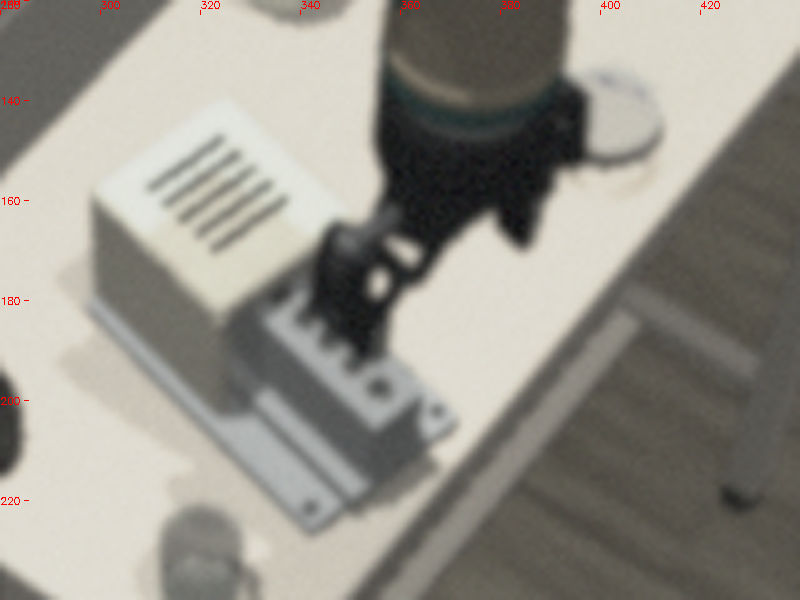

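View pics/w13c.png

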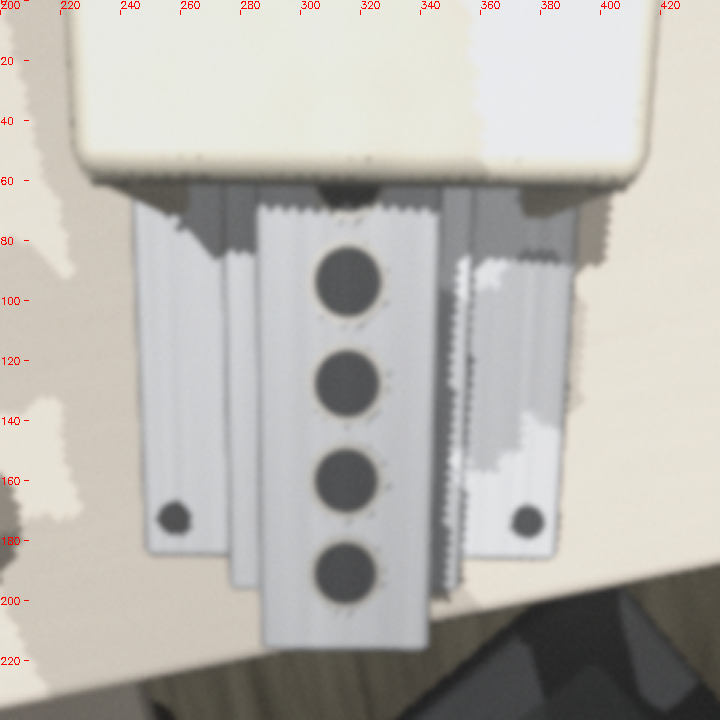

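Run:
```python
from h import *
np.set_printoptions(precision=4,suppress=True)
C=cam("w13")
P=lambda x,y,z: ray((x+.5)/3-.5+200,(y+.5)/3-.5,z,*C)
a=P(148,553,.016);b=P(555,557,.016); e=(a-b)[:2]; print("plate width",np.linalg.norm(e)); yd=e/np.linalg.norm(e); xd=np.array([yd[1],-yd[0]]); print("yaw",np.degrees(np.arctan2(xd[1],xd[0])))
m=(a+b)[:2]/2
for n,l in (("top",[(263,647,.086),(428,647,.086)]),("topfar",[(257,208,.086),(438,208,.086)]),("foot",[(232,587,.030),(458,587,.030)]),("screws",[(174,518,.016),(527,521,.016)])):
    for p in l:
        d=P(*p)[:2]-m; print(n,"x_w",round((d@xd*1000)-80,1),"y_w",round(d@yd*1000,1))
```

```text
plate width 0.10235397418506616
yaw -42.24354766355774
top x_w -85.5 y_w 18.1
top x_w -85.1 y_w -15.1
topfar x_w -3.6 y_w 18.3
topfar x_w -3.3 y_w -14.4
foot x_w -85.4 y_w 29.0
foot x_w -84.9 y_w -25.8
screws x_w -71.1 y_w 44.3
screws x_w -71.0 y_w -43.6
```

Run:
```python
from h import *
snap("top","t14"); st()
a=cv2.imread("pics/top0.png")[60:380]; b=cv2.imread("pics/t14.png")[60:380]
cv2.imwrite("pics/cmp.png",cv2.vconcat([a[:290],b[:290]]))
s=cv2.imread("pics/s13.png"); cv2.imwrite("pics/s13v.png",s)
```

```text
t 17.02 tcp [ 0.4155 -0.1014  0.207 ] yaw -41.82 zax [-2.4e-03  7.0e-04 -1.0e+00] F [-0.6 -0.   0.4] op 1.003 q [-0.21  0.42  0.53  2.16 -0.35  0.64 -1.74]
```

View pics/cmp.png

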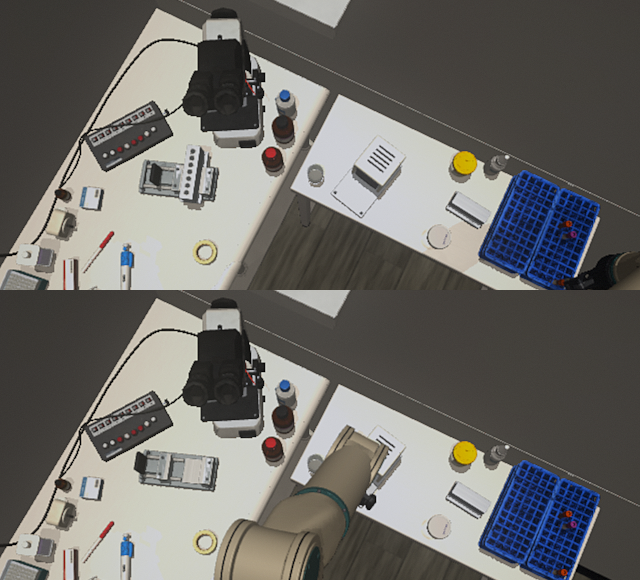

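View pics/s13.png

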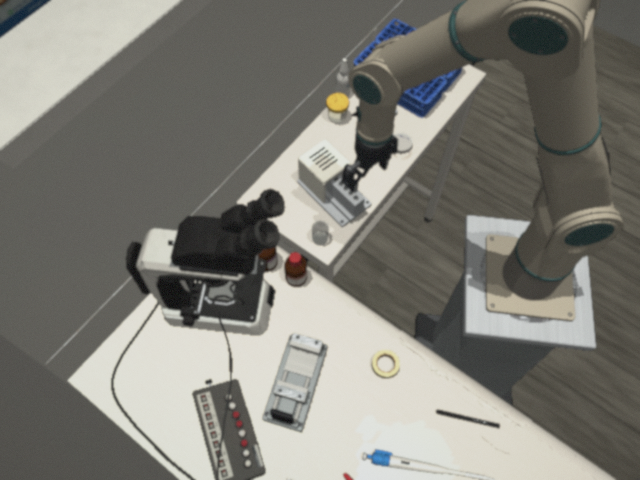

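Run:
```python
from h import *
np.set_printoptions(precision=1,suppress=True)
q=(0.5174,.2817,-.1608)
for f in ("w5","w6"):
    print(f,proj(place(np.array([(35,61,51),(-35,61,51),(35,91,51),(-35,91,51),(35,-21,51),(-35,-21,51)])/1000,q),*cam(f)).tolist())
crop("w5",30,120,400,190,2,"w5c")
```

```text
w5 [[183.15907859636118, 163.3687670379909], [196.40146965036757, 296.6253874782681], [120.22158176885137, 163.45011849108488], [139.7494576062487, 296.70455645749763], [355.1564315945759, 163.14644750988745], [351.2245322606308, 296.40902828137916]]
w6 [[172.3148800948527, 190.50008500392843], [190.63615740549113, 359.71936768619855], [88.16200671712025, 190.60197348428795], [117.24786793226465, 359.8268425742087], [402.22445369294155, 190.22172092515405], [391.1484577976195, 359.42572360232634]]
```

View pics/w5c.png

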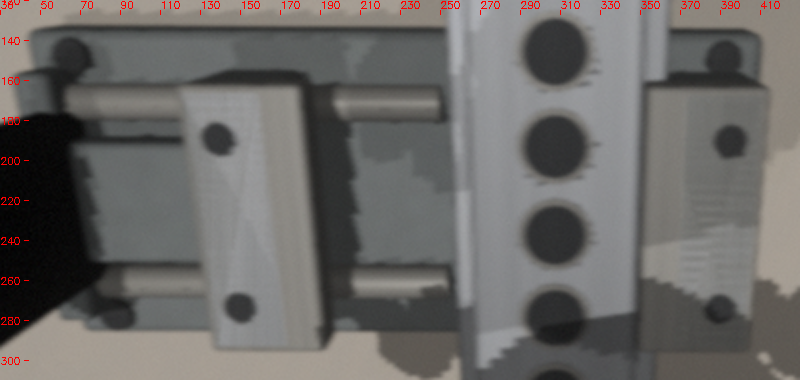

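Run:
```python
from h import *
print(ctrl.sign_off())
```

```text
the job is handed in; nothing more can be done
None
```

The tube block is in the warmer with its front end against the stop. The vise jaw is fully open, and I handed the job in at about 17 s of the 46 s allowed.

I pulled the jaw open by its handle until it would go no further. Then I gripped the block's web, shifted it about 17 mm along the vise's +y (a little past the 10–15 mm you gave), and lifted it out. After laying it foot down on the front plate, I slid it in so that the block itself pushed the flap. It stopped moving at about 13 N of push, and I opened the gripper and backed clear.

- **Block position:** the last wrist picture puts its rear end at warmer x = -85.2 mm, so the front is at +54.8 mm and the stop is at +55 mm. The block is straight to about 0.3° and about 1.5 mm off centre.
- **Jaw:** it agrees with 40 mm of travel to within about 1 mm. This was measured in a picture taken after it was opened, and later pictures show it still open.
- **Other objects:** the bottles, dish, cup, tape roll and undrilled block look unmoved by eye in the before-and-after top pictures. The arm hid the beaker in the last top picture, but the side picture shows it standing in its place.
- **Not checked:** the hood hides the flap, so I did not see it resting on the block or measure its angle.

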